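# Sort copper backing bars by the drag of their hidden faces

### The job

The three copper backing bars on the surface plate lie face down: some have a polished face and are ready for welding, the others have gone rough and need dressing. Slide them a few centimetres over the plate with the fingers and feel the drag, then lay every polished bar flat on the sloping rubber bed of the green carrier, under its handle and beside one another, and every rough bar flat in the red tray. Copper is soft: lay the bars down gently, do not drop or knock them, and leave the magnet, brush and clamp where they are.

Things in the scene. Friction and masses are not known exactly. Their poses are not given: they have to be found in the camera images.
- spot_near (a point): the nearest spot on the plate where a copper backing bar starts, with its length along the plate's y (within 3 degrees); point: centre of that bar, half-way up, within 6 mm in x and 12 mm in y. The point stays with the plate. Bar: 150 long x 38 wide x 13 mm thick, 0.56 to 0.76 kg, back up, working face down, two small dark screw holes in its back. Bars look all alike; their order is drawn anew each time
- spot_mid (a point): the middle spot on the plate where a copper backing bar starts, with its length along the plate's y (within 3 degrees); point: centre of that bar, half-way up, within 6 mm in x and 12 mm in y. The point stays with the plate. Bar: 150 long x 38 wide x 13 mm thick, 0.56 to 0.76 kg, back up, working face down, two small dark screw holes in its back. Bars look all alike; their order is drawn anew each time
- spot_far (a point): the farthest spot on the plate where a copper backing bar starts, with its length along the plate's y (within 3 degrees); point: centre of that bar, half-way up, within 6 mm in x and 12 mm in y. The point stays with the plate. Bar: 150 long x 38 wide x 13 mm thick, 0.56 to 0.76 kg, back up, working face down, two small dark screw holes in its back. Bars look all alike; their order is drawn anew each time
- plate_top (a point): dark grey lapped granite surface plate, 340 (x) x 300 (y) x 50 mm high, fixed; point: centre of its top face. On it a polished bar glides (friction coefficient about 0.1), a rough bar drags (about 0.7); both vary by up to 15 %. On any other surface both kinds drag alike
- bed (a point): sloping grey rubber bed, 186 long x 250 mm wide, of the fixed green carrier (260 mm wide); point: centre of its top, 75 mm above the table. It slopes at 30 degrees and faces the robot: x up the slope (away from the robot), y across, z square to the bed, leaning to the robot. Lips: lower edge 18, sides 16 mm high, none at the top. The rubber grips: a bar laid flat, its length up the slope, stays where laid
- handle (a point): carrying handle of the carrier, a level tube across the bed (along the bed's y), 16 mm thick with a 24 mm grip in its middle, 195 mm above the bed's centre and 25 mm behind it: a gripper held upright over the bed's middle strikes it. Point: its middle. Its thin side legs, 135 mm to either side, lean from it back and down to the carrier's rear corners, 70 mm behind the bed's centre and 25 mm above it
- tray_in (a point): red plastic tray, fixed, 240 (x) x 220 (y) x 50 mm high outside, walls 4 mm, open above; point: centre of its inner floor
- magnet: bystander: red flat welding magnet, about 170 x 71 x 22 mm, on the table; origin centre of its underside
- brush: bystander: wire brush with wooden back, 240 x 30 x 26 mm, on the table; origin centre of its underside
- clamp: bystander: F-clamp lying on its side, about 290 x 110 x 33 mm, black with yellow handle end; origin at the middle of its bar, underside

How it is judged (in metres and radians):
On the way:
1. a bar is slid at least 15 mm over the plate with the fingers (((contact force between the fingers and bar_1 above 0.5 N and contact force between bar_1 and plate above 0.5 N and distance of bar_1_mid from where it was at the start of the episode above 0.015 m) or (contact force between the fingers and bar_2 above 0.5 N and contact force between bar_2 and plate above 0.5 N and distance of bar_2_mid from where it was at the start of the episode above 0.015 m) or (contact force between the fingers and bar_3 above 0.5 N and contact force between bar_3 and plate above 0.5 N and distance of bar_3_mid from where it was at the start of the episode above 0.015 m))).
At the end, for the whole second after the job is handed in: Every polished bar lies flat on the carrier's bed (touching it, within 6 degrees, its centre within 40 mm of the bed's centre along the slope and 110 mm across), every rough bar lies flat on the floor of the red tray (within 6 degrees), all at rest and let go (x of bar_1_mid in the frame of bed between -0.04 and 0.04 m and y of bar_1_mid in the frame of bed between -0.11 and 0.11 m and z of bar_1_mid in the frame of bed between 0.002 and 0.011 m and angle between the z axis of each of bar_1_mid, bar_3_mid and the z axis of bed, either way round below 0.11 rad and x of bar_3_mid in the frame of bed between -0.04 and 0.04 m and y of bar_3_mid in the frame of bed between -0.11 and 0.11 m and z of bar_3_mid in the frame of bed between 0.002 and 0.011 m and x of bar_2_mid in the frame of tray_in between -0.11 and 0.11 m and y of bar_2_mid in the frame of tray_in between -0.1 and 0.1 m and z of bar_2_mid in the frame of tray_in between 0.002 and 0.012 m and angle between bar_2_mid's own z axis and vertical below 0.11 rad and linear speed of each of bar_1, bar_2, bar_3 below 0.02 m/s).
It fails at once if the magnet, the brush or the clamp is pushed away (more than 20 mm) (distance of any of magnet, brush, clamp from where it was at the start of the episode above 0.02 m).
It fails at once if a bar is dropped or flops down (moves faster than 0.4 m/s with the fingers off it) ((linear speed of bar_1 above 0.4 m/s and contact force between the fingers and bar_1 below 0.05 N) or (linear speed of bar_2 above 0.4 m/s and contact force between the fingers and bar_2 below 0.05 N) or (linear speed of bar_3 above 0.4 m/s and contact force between the fingers and bar_3 below 0.05 N)).
It fails at once if a bar is knocked hard against the carrier or the tray (more than 150 N) (contact force between any of bar_1, bar_2, bar_3 and carrier above 150 N or contact force between any of bar_1, bar_2, bar_3 and tray above 150 N).
It fails at once if a bar ends up on the table (height (world z) of any of bar_1_mid, bar_2_mid, bar_3_mid below 0.009 m).
It also fails if it takes over 72 s, if anything falls off the work surface, if the arm or the gripper's body presses on something with over 40 N, if the wrist force passes 120 N, or if a joint passes its speed limit or range.

### The arm

A 7-joint arm with a two-finger parallel gripper is mounted at the origin on the work surface. World frame = base frame: x ahead of the robot, y to its left, z up, the work surface at z = 0. Lengths are in mm, angles in degrees, forces in N, time in s.
With the tool pointing down it reaches from about 400 to 900 mm from the base axis. Payload 5.5 kg.
Tool frame: the origin (TCP) lies midway between the tips of the shut fingers; the grasp point (between the pads) lies 19 mm behind it (r.grasp_offset is the distance from the TCP to the grasp point, in mm); z points along the fingers, y is the line along which they close (so a half turn about z gives the same grasp; the last joint's range is limited). The gripper opens to 92 mm and grips with 3 to 60 N. Pads are 19 mm wide; open, the fingers measure 130 mm over their backs; the gripper's body (75 mm by 190 mm) begins 47 mm behind the grasp point.
Start: joints at [-54.362, 28.699, -24.465, 88.831, 12.651, 65.22, -12.049], TCP at [228.211, 608.621, 226.729] pointing down, gripper open.
Joint ranges: [-164.97, 164.97], [-17.58, 116.51], [-87.97, 89.64], [11.32, 138.91], [-80.73, 260.73], [10.89, 115.49], [-147.41, 147.41]. Speed limits (degrees/s): [147.25, 147.25, 180, 180, 180, 180, 180].

### API

Orientations are given as a 3x3 rotation matrix whose columns are the frame's x, y, z axes.
In Python, from workcell import readout, optics, r gives the robot as it stands.
- The arm moves only by the shell command python3 -m jog 'ROWS'. ROWS is JSON, a list of rows, each an object with "delta_rot": the turn, a rotation vector about the tool's x, y, z in units of 6 degrees (1.0 is 6 degrees), a list of three; "offset": the shift along the tool's x, y, z in units of 50 mm (1.0 is 50 mm), a list of three; "grip": the gripper's target within -1 to 1 (fully open at 1, half-way at 0, shut at -1). A call has 1 to 8 rows; each row shifts and turns the commanded pose from where the row before left it, along the tool's axes as they then stand; what a row does not reach is not made up. A row lasts 1/8 s, in which the tool goes at most 62.5 mm and 10.7 degrees, less where a joint would pass 70% of its speed; a pose out of reach is approached as far as the arm can. A call is refused whole if a number of a shift passes 1 or a number of a turn 1, either way. A call with a gripper value outside its range is refused whole. The fingers move at their own pace and stop on an object; the grip force is fixed at half the most. Time passes only in rows, so rows that do not move let the fingers close. It gives the time, the measured TCP pose, the force, the opening and the grip force at its end, in the units of the state.
- readout.sense(): the state, without advancing time (a new reading comes with each control period).
- optics.capture(name): name is "side" or "top" or "wrist"; returns (picture, depth): 420x560x3 uint8, red, green, blue; 420x560 float32, mm along the optical axis (not along the pixel's ray), 0 where there is no reading.
- optics.get_calibration(name): a dict with "fx", "fy", "cx", "cy" (pixels), "cam_to_world" (4x4, takes a point from camera to world coordinates). Camera axes: x right, y down, z forward; pixel columns grow to the right and rows downward; lengths in mm; the calibration is good to about 2 mm. A picture is of the moment at which its call begins: read the wrist's pose just before it. get_calibration takes no time and is no camera call; for the wrist camera it gives the pose at the moment of the call.
- r.finish_job(): hands the job in; it is judged then, once.
The state is a dict: "time_s": time; "joints": joint angles; "qd": joint speeds; "joint_efforts": joint torques, N m; "ee_pos": TCP position; "tcp_rot": TCP orientation; "contact_force": force on the tool from outside, world axes, zero at the start; "wrist_torque": the same for the moment, N m; "width": finger opening in mm; "finger_force": force on a finger pad.
Only numpy, scipy, OpenCV 4.12 (cv2) and the standard library are available. Lean on these libraries where they do the work, as an engineer would, in place of code of your own. Each camera call takes 0.05 s, during which the arm holds its last target. There are 200 camera calls.

## Working session

There is one attempt and no reset: what is moved stays moved. The work goes in short steps, Python scripts to look and compute and a shell command to move; the robot and the scene stay as the last step left them, time stands still between calls to the robot, and variables do not carry over. Pictures are saved under pics/ and viewed, at most 10 in all, crops included, and the job is handed in when it is done.

```bash
ls; mkdir -p pics; python3 - <<'E'
from workcell import readout, optics, r
import cv2,numpy as np
s=readout.sense();print(s)
for n in("side","top"):
    p,d=optics.capture(n);cv2.imwrite(f"pics/{n}0.png",p[:,:,::-1]);np.save(f"pics/{n}0.npy",d)
    print(optics.get_calibration(n))
E
```

```text
pics
{'time_s': 0.0, 'joints': array([-54.36295165,  28.75578464, -24.45285079,  88.8923403 ,
        12.65361202,  65.21513263, -12.04830678]), 'qd': array([ 0.09858049, -0.06133003, -0.03885719, -0.00140767,  0.06739472,
        0.04374813, -0.04680409]), 'joint_efforts': array([ 7.07209847e-05, -5.66575205e+01, -5.81634879e+00, -2.79126084e+01,
       -6.88567339e-02,  3.07938096e-02,  1.76255844e-04]), 'ee_pos': array([228.05184375, 607.95154451, 225.6496196 ]), 'tcp_rot': array([[-9.36355236e-01,  3.51053222e-01, -7.11700581e-04],
       [ 3.51053940e-01,  9.36353564e-01, -1.77037504e-03],
       [ 4.49075148e-05, -1.90754523e-03, -9.99998180e-01]]), 'contact_force': array([ 0.64950689, -0.45381587,  1.34218468]), 'wrist_torque': array([ 0.00141003,  0.04709311, -0.01639496]), 'finger_force': 0.0, 'width': 91.82048802239352}
{'fx': 494.9050926390204, 'fy': 494.9050926390204, 'cx': 284.985618524988, 'cy': 208.70877242460375, 'cam_to_world': array([[ 9.49408847e-01, -1.43836594e-01,  2.79166393e-01,
         3.00222959e+02],
       [-3.13138717e-01, -5.00994431e-01,  8.06813934e-01,
        -9.67863976e+02],
       [ 2.38114402e-02, -8.53414093e-01, -5.20689352e-01,
         8.17590039e+02],
       [ 0.00000000e+00,  0.00000000e+00,  0.00000000e+00,
         1.00000000e+00]])}
{'fx': 438.6096821250374, 'fy': 438.6096821250374, 'cx': 274.9254951981985, 'cy': 205.7973281968305, 'cam_to_world': array([[ 1.86069296e-02, -9.89714681e-01,  1.41840167e-01,
         5.01543393e+02],
       [-9.99800669e-01, -1.94453999e-02, -4.52746972e-03,
         5.02339299e+00],
       [ 7.23904202e-03, -1.41727652e-01, -9.89879219e-01,
         1.22305958e+03],
       [ 0.00000000e+00,  0.00000000e+00,  0.00000000e+00,
         1.00000000e+00]])}
```

View pics/top0.png

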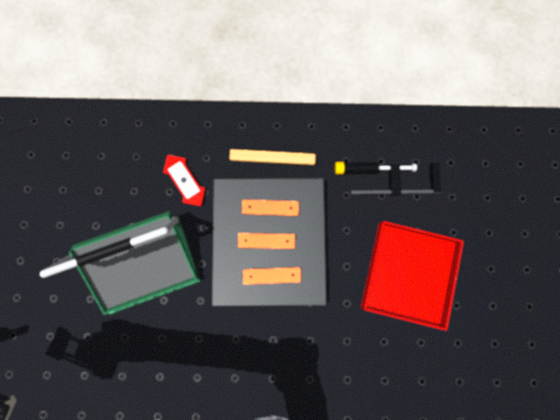

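View pics/side0.png

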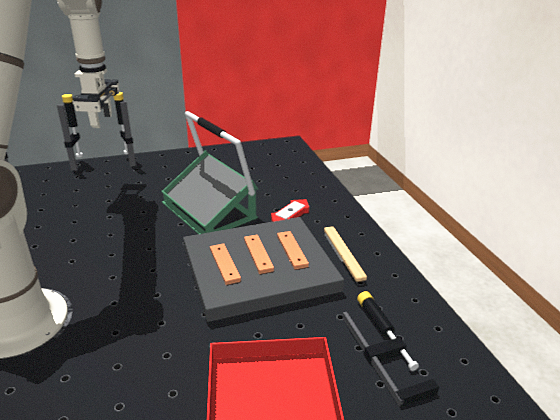

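The top view shows the bars at about (270,207), (266,240) and (271,276), the plate between columns 213–327, the carrier around (135,262) with its handle running from (45,273) to (165,232), and the tray around (413,275). The side view confirms the bed faces the robot.

```bash
cat >h.py <<'E'
import numpy as np,cv2
from workcell import readout,optics,r
def ray(c,px,z):
    px=np.atleast_2d(px).astype(float);M=c["cam_to_world"]
    d=np.c_[(px[:,0]-c["cx"])/c["fx"],(px[:,1]-c["cy"])/c["fy"],np.ones(len(px))]@M[:3,:3].T
    o=M[:3,3];return o+d*((z-o[2])/d[:,2])[:,None]
def cloud(c,D):
    v,u=np.indices(D.shape);M=c["cam_to_world"]
    P=np.stack([(u-c["cx"])/c["fx"]*D,(v-c["cy"])/c["fy"]*D,D],-1)
    return P@M[:3,:3].T+M[:3,3]
def rects(mask,minA):
    cs,_=cv2.findContours(mask.astype(np.uint8),cv2.RETR_EXTERNAL,cv2.CHAIN_APPROX_NONE)
    return [(c,cv2.minAreaRect(c)) for c in cs if cv2.contourArea(c)>minA]
E
python3 - <<'E'
from h import *
np.set_printoptions(precision=1,suppress=True)
p=cv2.imread("pics/top0.png");D=np.load("pics/top0.npy");c=optics.get_calibration("top")
W=cloud(c,D);H=cv2.cvtColor(p,cv2.COLOR_BGR2HSV);h,s,v=cv2.split(H)
def show(n,m,z,A=300):
    for k,q in rects(m,A):
        w=ray(c,k[:,0,:],z)[:,:2].astype(np.float32);R=cv2.minAreaRect(w)
        print(n,q[0],"->",R, "depthz",np.median(W[:,:,2][cv2.drawContours(np.zeros_like(h),[k],-1,1,-1)>0]))
show("bar",(h>5)&(h<16)&(s>120)&(v>150)&(np.arange(560)[None]<330)&(np.arange(420)[:,None]>180),63)
show("tray",((h<4)|(h>176))&(s>150)&(v>80),50,3000)
show("magnet",((h<4)|(h>176))&(s>150)&(v>80),22,100)
pl=(abs(W[:,:,2]-50)<8)&(s<60)&(np.arange(560)[None]>205)&(np.arange(560)[None]<330); show("plate",pl,50,3000)
g=(h>60)&(h<90)&(s>80)&(v>40)
for k,q in rects(g,100): print("green",q)
# bed plane
b=np.zeros_like(h);cv2.fillPoly(b,[np.array([[100,275],[120,303],[190,277],[180,262]])],1)
P=W[(b>0)&(D>0)];
co=np.linalg.lstsq(np.c_[P[:,:2],np.ones(len(P))],P[:,2],rcond=None)[0]
res=P[:,2]-np.c_[P[:,:2],np.ones(len(P))]@co
k=abs(res)<6;P=P[k];co=np.linalg.lstsq(np.c_[P[:,:2],np.ones(len(P))],P[:,2],rcond=None)[0]
n=np.array([-co[0],-co[1],1]);n/=np.linalg.norm(n);print("plane",co,n,np.degrees(np.arccos(n[2])),np.degrees(np.arctan2(-n[1],-n[0])),k.mean())
# grey in-plane bed pixels
A=W[...,2]-(W[...,0]*co[0]+W[...,1]*co[1]+co[2])
m=(abs(A)<5)&(s<60)&(np.arange(560)[None]<212)&(np.arange(560)[None]>60)&(np.arange(420)[:,None]>205)&(np.arange(420)[:,None]<320)
cv2.imwrite("pics/m.png",(m*120+g*255).clip(0,255).astype(np.uint8))
yaw=np.arctan2(-n[1],-n[0]);up=np.array([np.cos(yaw)*n[2],np.sin(yaw)*n[2],np.hypot(n[0],n[1])]);ac=np.cross(n,up)
for nm,mm in(("grey",m),("green",g)):
    Q=W[mm&(D>0)];U=Q@up;V=Q@ac
    print(nm,"along",np.percentile(U,[0,1,5,50,95,99,100]),"across",np.percentile(V,[0,1,5,50,95,99,100]))
print("up",up,"ac",ac)
# handle
hm=(W[...,2]>225)&(np.arange(560)[None]<212)&(np.arange(420)[:,None]<320)&(np.arange(420)[:,None]>200)&(D>0)
Q=W[hm];print("handle",len(Q),Q.mean(0),Q[np.argmin(Q[:,1])],Q[np.argmax(Q[:,1])])
E
```

```text
tray (412.9747009277344, 275.10955810546875) -> ((494.0893249511719, -367.83953857421875), (235.1992950439453, 246.29396057128906), 77.0065689086914) depthz 4.4882579351804
magnet (412.9747009277344, 275.10955810546875) -> ((493.9115295410156, -376.7395324707031), (240.813232421875, 252.1727752685547), 77.0065689086914) depthz 4.4882579351804
magnet (183.84983825683594, 180.2707977294922) -> ((741.1943359375, 254.68621826171875), (173.5426483154297, 74.66253662109375), 35.174190521240234) depthz 20.614429695667923
plate (268.5, 241.5) -> ((576.6852416992188, 16.212997436523438), (339.19976806640625, 299.2124328613281), 1.417733073234558) depthz 50.68627846332038
green ((140.43701171875, 272.9141845703125), (63.452308654785156, 112.70561981201172), 65.98490142822266)
green ((119.37261962890625, 232.4150390625), (12.319936752319336, 110.68572235107422), 68.4046859741211)
plane [   0.5    0.2 -273.4] [-0.5 -0.2  0.9] 29.988458962827774 21.184034004976994 0.9889669007021064
grey along [384.2 402.5 411.5 540.9 643.5 649.9 652.6] across [ -3.2  23.1  38.5 145.9 261.  272.7 276.1]
green along [435.  437.1 439.4 536.1 657.9 658.5 671.4] across [ 18.5  20.2  21.5 132.3 278.  314.5 336.7]
up [0.8 0.3 0.5] ac [-0.4  0.9 -0. ]
handle 1256 [532.  364.1 276.7] [578.  233.7 272. ] [500.3 500.7 230.1]
```

View pics/m.png

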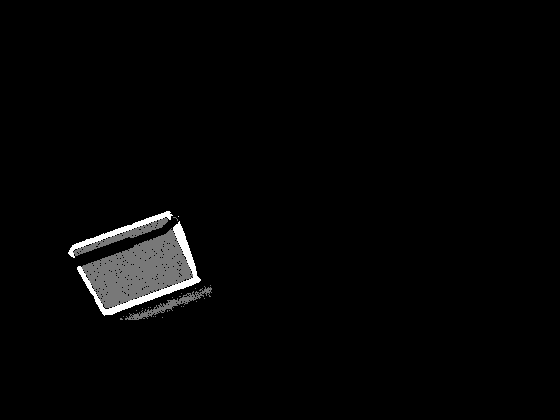

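```bash
python3 - <<'E'
from h import *
np.set_printoptions(precision=2,suppress=True)
p=cv2.imread("pics/top0.png");D=np.load("pics/top0.npy");c=optics.get_calibration("top")
W=cloud(c,D);H=cv2.cvtColor(p,cv2.COLOR_BGR2HSV);h,s,v=cv2.split(H)
print(H[207,262],H[240,260])
m=(s>120)&(v>150)&(W[...,2]>54)&(W[...,2]<72)&(np.arange(560)[None]>225)&(np.arange(560)[None]<320)
for k,q in rects(m,300):
    w=ray(c,k[:,0,:],63)[:,:2].astype(np.float32);print("bar",q[0],cv2.minAreaRect(w))
b=np.zeros_like(h);cv2.fillPoly(b,[np.array([[100,275],[120,303],[190,277],[180,262]])],1)
P=W[(b>0)&(D>0)]
for _ in range(3):
    co=np.linalg.lstsq(np.c_[P[:,:2],np.ones(len(P))],P[:,2],rcond=None)[0]
    P=P[abs(P[:,2]-np.c_[P[:,:2],np.ones(len(P))]@co)<5]
n=np.array([-co[0],-co[1],1]);n/=np.linalg.norm(n)
yaw=np.arctan2(-n[1],-n[0]);up=np.array([np.cos(yaw)*n[2],np.sin(yaw)*n[2],np.hypot(n[0],n[1])]);ac=np.cross(n,up)
off=n@P.mean(0);O=np.linalg.solve(np.array([n,ac,[0,0,1]]),[off,149,75]);print("n",n,"yaw",np.degrees(yaw),"O z75",O,"along",O@up)
A=(W-O)@np.c_[up,ac,n]
m=(abs(A[...,2])<5)&(s<60)&(D>0)&(abs(A[...,0])<130)&(abs(A[...,1])<140)&(W[...,2]>15)
Q=A[m];print("bed along",np.percentile(Q[:,0],[0,1,99,100]),"across",np.percentile(Q[:,1],[0,1,99,100]))
g=(h>60)&(h<90)&(s>80)&(v>40)&(D>0)&(A[...,2]<30)&(A[...,2]>8);Q=A[g];print("lip along",np.percentile(Q[:,0],[0,1,99,100]),"across",np.percentile(Q[:,1],[0,1,99,100]))
hm=(W[...,2]>258)&(np.arange(560)[None]<212)&(np.arange(420)[:,None]<320)&(D>0)&(np.arange(420)[:,None]>200)
Q=W[hm]; yv=np.array([-np.sin(yaw),np.cos(yaw),0]);xv=np.array([np.cos(yaw),np.sin(yaw),0])
print("handle rel: fwd",np.percentile((Q-O)@xv,[1,50,99]),"across",np.percentile((Q-O)@yv,[1,50,99]),"z",np.percentile(Q[:,2]-75,[5,50,99]))
# tray floor
rd=((h<4)|(h>176))&(s>150)&(v>60)&(abs(W[...,2]-5)<6)&(np.arange(560)[None]>340)
k=max(rects(rd,2000),key=lambda k:cv2.contourArea(k[0]))[0];print("tray floor",cv2.minAreaRect(ray(c,k[:,0,:],4)[:,:2].astype(np.float32)))
rd=((h<4)|(h>176))&(s>150)&(v>60)&(W[...,2]>42)&(np.arange(560)[None]>340)
Q=W[rd&(D>0)];print("tray rim",cv2.minAreaRect(Q[:,:2].astype(np.float32)))
E
```

```text
[ 17 156 253] [ 17 153 254]
bar (271.0545654296875, 275.3102111816406) ((484.21124267578125, 6.2266845703125), (38.780128479003906, 147.6740264892578), 3.429633140563965)
bar (266.0, 240.0) ((576.0789184570312, 21.587661743164062), (36.95473861694336, 148.19091796875), 1.0863388776779175)
bar (269.5155334472656, 207.03382873535156) ((664.1978149414062, 14.221328735351562), (147.97357177734375, 38.90114212036133), 89.19407653808594)
n [-0.47 -0.18  0.87] yaw 21.18826441004367 O z75 [509.18 357.18  75.  ] along 560.6650700982634
bed along [-94.87 -92.55  89.63  92.16] across [-139.45 -117.7   123.87  127.02]
lip along [-98.22 -97.39  96.19  98.47] across [-128.12 -127.84  130.37  131.13]
handle rel: fwd [12.74 23.14 35.5 ] across [-139.47   -0.83  136.56] z [196.63 202.97 209.31]
tray floor ((493.03009033203125, -378.4826354980469), (206.4601593017578, 233.8028106689453), 77.1792984008789)
tray rim ((493.97802734375, -371.46368408203125), (222.43096923828125, 240.54086303710938), 76.99600982666016)
```

```bash
cat >>h.py <<'E'
from scipy.spatial.transform import Rotation as Ro
O=np.array([508.6,358.5,75.]);YB=np.radians(21.2)
def down(yaw):
    a=np.radians(yaw);x=np.array([np.cos(a),np.sin(a),0]);z=np.array([0,0,-1.]);return np.c_[x,np.cross(z,x),z]
RB=down(21.2)@Ro.from_euler("y",30,degrees=True).as_matrix()  # tool on bed
def bed(x,y,z):  # tip point in bed frame -> world
    return O+RB[:,0]*x-RB[:,1]*y-RB[:,2]*z
def go(p,R=None):
    s=readout.sense();C=s["tcp_rot"]
    if R is None:R=C
    np.set_printoptions(precision=2,suppress=True)
    print("t",s["time_s"],"at",s["ee_pos"],"F",s["contact_force"],"w",s["width"])
    print("turn",Ro.from_matrix(C.T@R).as_rotvec(degrees=True)/6)
    d=np.array(p)-s["ee_pos"];print("offset now-axes",C.T@d/50,"after-turn axes",R.T@d/50)
E
python3 -c "
from h import *
go([484,6,120],down(93.4))"
python3 -m jog '[{"delta_rot":[0,0,1],"offset":[0,0,0],"grip":0.3},{"delta_rot":[0,0,1],"offset":[0,0,0],"grip":0.3},{"delta_rot":[0,0,1],"offset":[0,0,0],"grip":0.3},{"delta_rot":[0,0,1],"offset":[0,0,0],"grip":0.3},{"delta_rot":[0,0,1],"offset":[0,0,0],"grip":0.3},{"delta_rot":[0,0,1],"offset":[0,0,0],"grip":0.3},{"delta_rot":[0,0,1],"offset":[0,0,0],"grip":0.3},{"delta_rot":[0,0,1],"offset":[0,0,0],"grip":0.3}]'
python3 -c "
from h import *
go([484,6,120],down(93.4))"
```

```text
t 0.1 at [228.09 608.02 225.81] F [ 0.58 -0.94  0.34] w 91.75269607120303
turn [-0.01  0.01 11.01]
offset now-axes [-9.02 -9.47  2.13] after-turn axes [-12.32   4.4    2.12]
time_s: 1.1
ee_pos: [228.1, 608.2, 226.1]
tcp_rot: [[-0.362, 0.932, -0.0], [0.932, 0.362, -0.001], [-0.001, -0.001, -1.0]]
contact_force: [0.4, 0.4, -0.1]
width: 59.6
finger_force: 0.0
t 1.1 at [228.06 608.16 226.07] F [ 0.45  0.42 -0.13] w 59.64201281379528
turn [-0.01  0.01  2.97]
offset now-axes [-13.08   0.41   2.13] after-turn axes [-12.33   4.4    2.12]
```

```bash
python3 -m jog '[{"delta_rot":[0,0,1],"offset":[0,0,0],"grip":0.3},{"delta_rot":[0,0,1],"offset":[0,0,0],"grip":0.3},{"delta_rot":[0,0,0.97],"offset":[0,0,0],"grip":0.3},{"delta_rot":[0,0,0],"offset":[-0.95,0.34,0.1],"grip":0.3},{"delta_rot":[0,0,0],"offset":[-0.95,0.34,0.1],"grip":0.3},{"delta_rot":[0,0,0],"offset":[-0.95,0.34,0.1],"grip":0.3},{"delta_rot":[0,0,0],"offset":[-0.95,0.34,0.1],"grip":0.3},{"delta_rot":[0,0,0],"offset":[-0.95,0.34,0.1],"grip":0.3}]' >/dev/null
python3 -m jog '[{"delta_rot":[0,0,0],"offset":[-0.95,0.34,0.2],"grip":0.3},{"delta_rot":[0,0,0],"offset":[-0.95,0.34,0.2],"grip":0.3},{"delta_rot":[0,0,0],"offset":[-0.95,0.34,0.2],"grip":0.3},{"delta_rot":[0,0,0],"offset":[-0.95,0.34,0.2],"grip":0.3},{"delta_rot":[0,0,0],"offset":[-0.95,0.34,0.2],"grip":0.3},{"delta_rot":[0,0,0],"offset":[-0.95,0.34,0.2],"grip":0.3},{"delta_rot":[0,0,0],"offset":[-0.95,0.34,0.2],"grip":0.3},{"delta_rot":[0,0,0],"offset":[0,0,0],"grip":0.3}]'
python3 - <<'E'
from h import *
go([484,6,120],down(93.4))
c=optics.get_calibration("wrist");p,d=optics.capture("wrist");cv2.imwrite("pics/w1.png",p[:,:,::-1]);np.save("pics/w1.npy",d);np.save("pics/w1c.npy",c["cam_to_world"])
W=cloud(c,d);H=cv2.cvtColor(p,cv2.COLOR_RGB2HSV);m=(H[...,1]>100)&(H[...,0]>8)&(H[...,0]<25)&(abs(W[...,2]-63)<8)
for k,q in rects(m,1500): print(q[0],cv2.minAreaRect(ray(c,k[:,0,:],63)[:,:2].astype(np.float32)))
E
```

```text
time_s: 3.1
ee_pos: [468.3, 48.1, 130.9]
tcp_rot: [[-0.056, 0.998, -0.001], [0.998, 0.056, -0.002], [-0.002, -0.001, -1.0]]
contact_force: [-0.2, 1.2, -0.7]
width: 60.3
finger_force: 0.0
t 3.1 at [468.26  48.08 130.87] F [-0.16  1.17 -0.7 ] w 60.31147943895733
turn [-0.01  0.02 -0.03]
offset now-axes [-0.86  0.27  0.22] after-turn axes [-0.86  0.26  0.22]
(297.05889892578125, 241.40957641601562) ((481.775146484375, 30.00267791748047), (37.664424896240234, 97.72592163085938), 3.399416446685791)
(511.60430908203125, 237.50946044921875) ((659.7681274414062, 41.068965911865234), (99.2353515625, 44.3623161315918), 89.24552154541016)
(411.6644592285156, 220.73489379882812) ((572.1381225585938, 54.84037780761719), (40.95857620239258, 86.98589324951172), 0.19666080176830292)
```

View pics/w1.png

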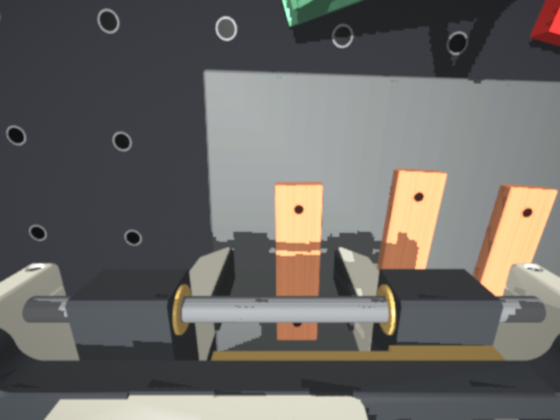

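```bash
python3 -m jog '[{"delta_rot":[0,0,0],"offset":[-0.86,0.27,0.2],"grip":0.3},{"delta_rot":[0,0,0],"offset":[0,0,0.5],"grip":0.3},{"delta_rot":[0,0,0],"offset":[0,0,0.4],"grip":0.3},{"delta_rot":[0,0,0],"offset":[0,0,0.3],"grip":0.3},{"delta_rot":[0,0,0],"offset":[0,0,0.14],"grip":0.3},{"delta_rot":[0,0,0],"offset":[0,0,0],"grip":0.3}]'
python3 -c "
from h import *
go([483.5,6,53],down(93.4))"
```

```text
time_s: 3.9
ee_pos: [483.8, 11.1, 54.5]
tcp_rot: [[-0.064, 0.998, -0.001], [0.998, 0.064, 0.0], [0.0, -0.001, -1.0]]
contact_force: [1.1, 0.2, 0.5]
width: 59.7
finger_force: 0.0
t 3.9 at [483.8   11.14  54.52] F [1.08 0.24 0.51] w 59.696826973736805
turn [-0.01 -0.    0.05]
offset now-axes [-0.1  -0.01  0.03] after-turn axes [-0.1  -0.01  0.03]
```

```bash
python3 -m jog '[{"delta_rot":[0,0,0],"offset":[-0.1,0,0.02],"grip":0.3},{"delta_rot":[0,0,0],"offset":[0,0,0],"grip":-1},{"delta_rot":[0,0,0],"offset":[0,0,0],"grip":-1},{"delta_rot":[0,0,0],"offset":[0,0,0],"grip":-1},{"delta_rot":[0,0,0],"offset":[0,0,0],"grip":-1}]'
python3 -m jog '[{"delta_rot":[0,0,0],"offset":[0.15,0,0],"grip":-1},{"delta_rot":[0,0,0],"offset":[0.15,0,0],"grip":-1},{"delta_rot":[0,0,0],"offset":[0.15,0,0],"grip":-1}]'
python3 -m jog '[{"delta_rot":[0,0,0],"offset":[0.15,0,0],"grip":-1}]'
python3 -m jog '[{"delta_rot":[0,0,0],"offset":[0.15,0,0],"grip":-1}]'
python3 -m jog '[{"delta_rot":[0,0,0],"offset":[0,0,0],"grip":-1},{"delta_rot":[0,0,0],"offset":[0,0,0],"grip":-1}]'
```

```text
time_s: 4.53
ee_pos: [484.3, 5.6, 53.9]
tcp_rot: [[-0.063, 0.998, -0.0], [0.998, 0.063, 0.0], [0.0, -0.0, -1.0]]
contact_force: [-1.4, -0.2, 3.0]
width: 37.4
finger_force: 30.0
time_s: 4.9
ee_pos: [483.2, 28.9, 53.9]
tcp_rot: [[-0.064, 0.998, 0.001], [0.998, 0.064, 0.0], [0.0, 0.001, -1.0]]
contact_force: [-0.1, -1.2, 4.5]
width: 37.7
finger_force: 30.0
time_s: 5.03
ee_pos: [482.7, 36.3, 53.9]
tcp_rot: [[-0.064, 0.998, 0.001], [0.998, 0.064, 0.0], [0.0, 0.001, -1.0]]
contact_force: [0.2, -1.2, 3.9]
width: 37.8
finger_force: 30.0
time_s: 5.15
ee_pos: [482.2, 43.7, 53.9]
tcp_rot: [[-0.063, 0.998, 0.0], [0.998, 0.063, 0.0], [0.0, 0.0, -1.0]]
contact_force: [0.7, -1.1, 4.2]
width: 37.6
finger_force: 30.0
time_s: 5.4
ee_pos: [482.2, 43.7, 53.9]
tcp_rot: [[-0.064, 0.998, 0.0], [0.998, 0.064, 0.001], [0.001, 0.0, -1.0]]
contact_force: [-0.3, 0.8, 5.2]
width: 37.8
finger_force: 30.0
```

```bash
python3 -m jog '[{"delta_rot":[0,0,0],"offset":[0,0,-0.3],"grip":-1},{"delta_rot":[0,0,0],"offset":[0,0,-0.8],"grip":-1},{"delta_rot":[0,0,0],"offset":[0,0,-0.9],"grip":-1},{"delta_rot":[0,0,1],"offset":[0,0,-0.5],"grip":-1},{"delta_rot":[0,0,1],"offset":[0,0,-0.2],"grip":-1},{"delta_rot":[0,0,1],"offset":[0,0,0],"grip":-1},{"delta_rot":[0,0,1],"offset":[0,0,0],"grip":-1},{"delta_rot":[0,0,1],"offset":[0,0,0],"grip":-1}]'
python3 -m jog '[{"delta_rot":[0,0,1],"offset":[0,0,0],"grip":-1},{"delta_rot":[0,0,1],"offset":[0,0,0],"grip":-1},{"delta_rot":[0,0,1],"offset":[0,0,0],"grip":-1},{"delta_rot":[0,0,1],"offset":[0,0,0],"grip":-1},{"delta_rot":[0,0,1],"offset":[0,0,0],"grip":-1},{"delta_rot":[0,0,1],"offset":[0,0,0],"grip":-1},{"delta_rot":[0,0,1],"offset":[0,0,0],"grip":-1}]'
python3 -c "
from h import *
go(bed(-130,-45,100),down(21.2))
go(bed(-130,45,100),down(21.2));print(bed(-130,45,100))"
```

```text
time_s: 6.4
ee_pos: [480.2, 42.5, 188.1]
tcp_rot: [[0.448, 0.894, -0.003], [0.894, -0.448, -0.0], [-0.002, -0.003, -1.0]]
contact_force: [-0.4, -0.4, -6.2]
width: 37.4
finger_force: 30.0
time_s: 7.28
ee_pos: [480.2, 42.6, 188.0]
tcp_rot: [[0.931, 0.365, -0.003], [0.365, -0.931, -0.0], [-0.003, -0.001, -1.0]]
contact_force: [-0.4, -0.1, -6.6]
width: 37.8
finger_force: 30.0
t 7.275 at [480.2   42.56 188.02] F [-0.42 -0.06 -6.64] w 37.79769625962568
turn [-0.01  0.03  0.03]
offset now-axes [-0.41 -4.79  1.83] after-turn axes [-0.44 -4.79  1.83]
t 7.275 at [480.2   42.56 188.02] F [-0.42 -0.06 -6.64] w 37.79769625962568
turn [-0.01  0.03  0.03]
offset now-axes [-0.41 -6.59  1.83] after-turn axes [-0.44 -6.59  1.83]
[340.75 341.66  96.6 ]
```

```bash
python3 -m jog '[{"delta_rot":[0,0,0],"offset":[-0.06,-0.5,0],"grip":-1},{"delta_rot":[0,0,0],"offset":[-0.06,-0.95,0.1],"grip":-1},{"delta_rot":[0,0,0],"offset":[-0.06,-0.95,0.1],"grip":-1},{"delta_rot":[0,0,0],"offset":[-0.06,-0.95,0.1],"grip":-1},{"delta_rot":[0,0,0],"offset":[-0.06,-0.95,0.1],"grip":-1},{"delta_rot":[0,0,0],"offset":[-0.06,-0.95,0.1],"grip":-1},{"delta_rot":[0,0,0],"offset":[-0.06,-0.95,0.1],"grip":-1},{"delta_rot":[0,0,0],"offset":[0,-0.3,0],"grip":-1}]'
python3 -m jog '[{"delta_rot":[0,1,0],"offset":[0,0,0],"grip":-1},{"delta_rot":[0,1,0],"offset":[0,0,0],"grip":-1},{"delta_rot":[0,1,0],"offset":[0,0,0],"grip":-1},{"delta_rot":[0,1,0],"offset":[0,0,0],"grip":-1},{"delta_rot":[0,1,0],"offset":[0,0,0],"grip":-1},{"delta_rot":[0,0,0],"offset":[0,0,0],"grip":-1}]'
python3 -c "
from h import *
go(bed(-5,45,40),RB)"
```

```text
time_s: 8.28
ee_pos: [339.4, 339.3, 157.9]
tcp_rot: [[0.928, 0.373, -0.003], [0.373, -0.928, -0.001], [-0.003, 0.0, -1.0]]
contact_force: [0.5, 0.4, -6.0]
width: 37.6
finger_force: 30.0
time_s: 9.02
ee_pos: [342.9, 333.7, 152.1]
tcp_rot: [[0.863, 0.368, 0.345], [0.349, -0.93, 0.12], [0.365, 0.017, -0.931]]
contact_force: [-0.8, 0.7, -6.5]
width: 37.8
finger_force: 30.0
t 9.025 at [342.92 333.66 152.06] F [-0.82  0.69 -6.54] w 37.846209938971704
turn [0.12 1.43 0.13]
offset now-axes [ 2.26 -0.16  1.85] after-turn axes [ 1.96 -0.16  2.17]
```

```bash
python3 -m jog '[{"delta_rot":[0,0,0],"offset":[0.5,-0.05,0.2],"grip":-1},{"delta_rot":[0,0,0],"offset":[0.6,-0.05,0.3],"grip":-1},{"delta_rot":[0,0,0],"offset":[0.6,-0.05,0.3],"grip":-1},{"delta_rot":[0,0,0],"offset":[0.4,0,0.3],"grip":-1},{"delta_rot":[0.06,0.7,0.06],"offset":[0,0,0],"grip":-1},{"delta_rot":[0.06,0.7,0.06],"offset":[0,0,0],"grip":-1},{"delta_rot":[0,0,0],"offset":[0,0,0],"grip":-1}]'
python3 -c "
from h import *
print(readout.sense()['joints'])
go(bed(-5,45,20),RB)"
```

```text
time_s: 9.9
ee_pos: [450.7, 381.3, 137.9]
tcp_rot: [[0.812, 0.359, 0.461], [0.313, -0.933, 0.176], [0.494, 0.001, -0.87]]
contact_force: [0.0, -1.0, -7.0]
width: 37.8
finger_force: 30.0
[ -81.68344298   18.95233601   34.26537981  127.81920494   20.80175715
   11.13174819 -139.81077217]
t 9.9 at [450.68 381.35 137.94] F [ 0.03 -0.98 -7.02] w 37.84217581003672
turn [ 0.02  0.07 -0.02]
offset now-axes [ 0.07 -0.06  1.15] after-turn axes [ 0.06 -0.06  1.15]
```

```bash
python3 -m jog '[{"delta_rot":[0,0.07,0],"offset":[0.06,-0.06,0.3],"grip":-1},{"delta_rot":[0,0,0],"offset":[0,0,0.4],"grip":-1},{"delta_rot":[0,0,0],"offset":[0,0,0.35],"grip":-1},{"delta_rot":[0,0,0],"offset":[0,0,0.2],"grip":-1},{"delta_rot":[0,0,0],"offset":[0,0,0],"grip":-1}]'
python3 - <<'E'
from h import *
print(readout.sense()['joints'])
go(bed(-5,45,4),RB)
for n in("side","top"):
    p,d=optics.capture(n);np.save(f"pics/{n}1.npy",d);cv2.imwrite(f"pics/{n}1.png",p[:,:,::-1])
p=cv2.imread("pics/side1.png")[90:270,120:300]
cv2.imwrite("pics/s1.png",cv2.resize(p,None,fx=3.2,fy=3.2))
E
```

```text
time_s: 10.52
ee_pos: [486.0, 404.8, 104.2]
tcp_rot: [[0.82, 0.354, 0.45], [0.315, -0.935, 0.162], [0.478, 0.01, -0.878]]
contact_force: [0.3, -0.2, -6.5]
width: 37.4
finger_force: 30.0
[ -68.53224619   24.98339979   21.66006505  122.10478862   29.00185318
   10.97366201 -147.21475141]
t 10.525 at [485.97 404.81 104.19] F [ 0.33 -0.16 -6.53] w 37.44893566230801
turn [ 0.12  0.24 -0.02]
offset now-axes [-0.3   0.12  0.48] after-turn axes [-0.32  0.13  0.47]
```

View pics/s1.png

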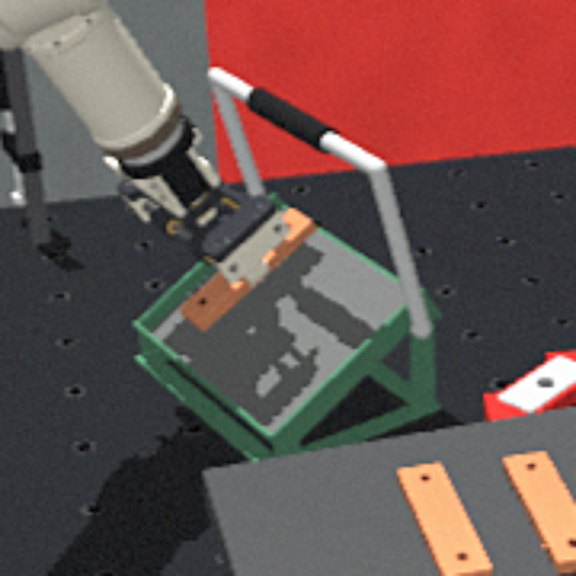

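The side view shows the bar held along the slope at the left part of the bed, clear of the handle. Joints 6 and 7 are near their ends, but the pose error is small (1.6°), so I'll descend gently and watch it.

```bash
python3 -m jog '[{"delta_rot":[0,0,0],"offset":[-0.1,0.04,0.12],"grip":-1},{"delta_rot":[0,0,0],"offset":[-0.1,0.04,0.1],"grip":-1},{"delta_rot":[0,0,0],"offset":[0,0,0],"grip":-1}]'
python3 - <<'E'
from h import *
print(readout.sense()['joints'])
go(bed(-5,45,4),RB)
E
```

```text
time_s: 11.0
ee_pos: [484.1, 402.1, 95.8]
tcp_rot: [[0.824, 0.354, 0.443], [0.32, -0.935, 0.153], [0.468, 0.016, -0.884]]
contact_force: [-0.6, -0.0, -6.1]
width: 37.5
finger_force: 30.0
[ -67.83176894   25.71024034   20.92852355  122.09105395   29.16323607
   10.95836279 -147.34460038]
t 11.0 at [484.06 402.11  95.79] F [-0.63 -0.03 -6.07] w 37.48705648155223
turn [0.17 0.35 0.01]
offset now-axes [-0.17  0.08  0.36] after-turn axes [-0.18  0.09  0.35]
```

```bash
python3 -m jog '[{"delta_rot":[0,0,0],"offset":[0,0,-0.4],"grip":-1},{"delta_rot":[0,0,0],"offset":[0,0,-0.5],"grip":-1},{"delta_rot":[0,0,0],"offset":[0,0,-0.5],"grip":-1},{"delta_rot":[0,-0.9,0],"offset":[-0.5,0,0],"grip":-1},{"delta_rot":[0,-0.9,0],"offset":[-0.6,0,0],"grip":-1},{"delta_rot":[0,-0.9,0],"offset":[-0.6,0,0],"grip":-1},{"delta_rot":[0,-0.9,0],"offset":[-0.5,0,0],"grip":-1},{"delta_rot":[0,-0.9,0],"offset":[-0.2,0,0],"grip":-1}]'
python3 -c "
from h import *
print(readout.sense()['joints'])
go(bed(-130,45,100),down(21.2))"
```

```text
time_s: 12.0
ee_pos: [346.7, 350.6, 119.7]
tcp_rot: [[0.935, 0.355, 0.017], [0.355, -0.935, -0.009], [0.013, 0.015, -1.0]]
contact_force: [1.0, -0.2, -6.7]
width: 37.6
finger_force: 30.0
[ -51.65906707   19.11681392    2.81886415  117.36446317    0.24623691
   43.27545014 -118.38213078]
t 12.0 at [346.67 350.63 119.68] F [ 0.96 -0.24 -6.7 ] w 37.57125544851284
turn [ 0.14 -0.12 -0.07]
offset now-axes [-0.18  0.12  0.46] after-turn axes [-0.18  0.12  0.46]
```

```bash
python3 -m jog '[{"delta_rot":[0,0,-1],"offset":[0,0,-0.2],"grip":-1},{"delta_rot":[0,0,-1],"offset":[0,0,-0.2],"grip":-1},{"delta_rot":[0,0,-1],"offset":[0,0,0],"grip":-1},{"delta_rot":[0,0,-1],"offset":[0,0,0],"grip":-1},{"delta_rot":[0,0,-1],"offset":[0,0,0],"grip":-1},{"delta_rot":[0,0,-1],"offset":[0,0,0],"grip":-1},{"delta_rot":[0,0,-1],"offset":[0,0,0],"grip":-1},{"delta_rot":[0,0,-1],"offset":[0,0,0],"grip":-1}]' | grep -E "time|ee_pos"
python3 -m jog '[{"delta_rot":[0,0,-1],"offset":[0,0,0],"grip":-1},{"delta_rot":[0,0,-1],"offset":[0,0,0],"grip":-1},{"delta_rot":[0,0,-1],"offset":[0,0,0],"grip":-1},{"delta_rot":[0,0,-1],"offset":[0,0,0],"grip":-1},{"delta_rot":[0,0,-1],"offset":[0,0,0],"grip":-1},{"delta_rot":[0,0,-1],"offset":[0,0,0],"grip":-1},{"delta_rot":[0,0,-1],"offset":[0,0,0],"grip":-1},{"delta_rot":[0,0,-1],"offset":[0,0,0],"grip":-1}]' | grep -E "time|ee_pos"
python3 -m jog '[{"delta_rot":[0,0,-1],"offset":[0,0,0],"grip":-1},{"delta_rot":[0,0,-1],"offset":[0,0,0],"grip":-1},{"delta_rot":[0,0,-1],"offset":[0,0,0],"grip":-1},{"delta_rot":[0,0,-1],"offset":[0,0,0],"grip":-1},{"delta_rot":[0,0,-1],"offset":[0,0,0],"grip":-1},{"delta_rot":[0,0,-1],"offset":[0,0,0],"grip":-1},{"delta_rot":[0,0,-1],"offset":[0,0,0],"grip":-1},{"delta_rot":[0,0,-1],"offset":[0,0,0],"grip":-1}]' | grep -E "time|ee_pos"
python3 -m jog '[{"delta_rot":[0,0,-1],"offset":[0,0,0],"grip":-1},{"delta_rot":[0,0,-1],"offset":[0,0,0],"grip":-1},{"delta_rot":[0,0,-1],"offset":[0,0,0],"grip":-1},{"delta_rot":[0,0,-1],"offset":[0,0,0],"grip":-1},{"delta_rot":[0,0,-1],"offset":[0,0,0],"grip":-1},{"delta_rot":[0,0,-1],"offset":[0,0,0],"grip":-1}]'
cat >>h.py <<'E'
RF=RB@np.diag([-1.,-1,1])  # flipped tool on bed
E
python3 -c "
from h import *
print(readout.sense()['joints'])
go(bed(-60,45,90),RF);go(bed(-5,45,80),RF)"
```

```text
time_s: 13.0
ee_pos: [348.3, 351.4, 139.9]
time_s: 14.0
ee_pos: [348.4, 351.4, 139.9]
time_s: 15.0
ee_pos: [348.4, 351.3, 139.9]
time_s: 15.75
ee_pos: [348.5, 351.3, 139.9]
tcp_rot: [[-0.934, -0.356, 0.022], [-0.357, 0.934, -0.007], [-0.018, -0.015, -1.0]]
contact_force: [0.5, 0.5, -6.7]
width: 37.6
finger_force: 30.0
[-22.4882947   20.15750021 -31.51325469 115.59044555  15.83737263
  47.68660999  47.75387546]
t 15.75 at [348.5  351.3  139.91] F [ 0.46  0.52 -6.66] w 37.63621126666829
turn [-0.15 -4.83 -0.01]
offset now-axes [-1.09 -0.11  0.36] after-turn axes [-0.78 -0.12  0.84]
t 15.75 at [348.5  351.3  139.91] F [ 0.46  0.52 -6.66] w 37.63621126666829
turn [-0.15 -4.83 -0.01]
offset now-axes [-2.15 -0.11  0.  ] after-turn axes [-1.88 -0.12  1.04]
```

```bash
python3 -m jog '[{"delta_rot":[-0.02,-0.7,0],"offset":[-0.3,0,0],"grip":-1},{"delta_rot":[-0.02,-0.7,0],"offset":[-0.3,0,0],"grip":-1},{"delta_rot":[-0.02,-0.7,0],"offset":[-0.3,0,0.1],"grip":-1},{"delta_rot":[-0.02,-0.7,0],"offset":[-0.3,0,0.1],"grip":-1},{"delta_rot":[-0.02,-0.7,0],"offset":[-0.3,0,0.1],"grip":-1},{"delta_rot":[-0.02,-0.7,0],"offset":[-0.3,0,0.1],"grip":-1},{"delta_rot":[-0.02,-0.6,0],"offset":[-0.3,0,0.1],"grip":-1},{"delta_rot":[0,0,0],"offset":[0,0,0],"grip":-1}]'
python3 -c "
from h import *
print(readout.sense()['joints'])
go(bed(-5,45,40),RF)"
```

```text
time_s: 16.75
ee_pos: [448.7, 389.7, 140.0]
tcp_rot: [[-0.81, -0.359, 0.463], [-0.312, 0.933, 0.176], [-0.496, -0.002, -0.869]]
contact_force: [-1.1, 0.8, -6.2]
width: 37.8
finger_force: 30.0
[-42.50600814  17.04019169 -11.66031807 125.94114708  59.90220569
  21.68322543   4.44281178]
t 16.75 at [448.75 389.69 140.03] F [-1.05  0.82 -6.15] w 37.75101608878564
turn [-0.03 -0.05 -0.02]
offset now-axes [-0.02 -0.11  0.77] after-turn axes [-0.02 -0.11  0.77]
```

```bash
python3 -m jog '[{"delta_rot":[-0.03,-0.05,0],"offset":[0,-0.1,0.3],"grip":-1},{"delta_rot":[0,0,0],"offset":[0,0,0.4],"grip":-1},{"delta_rot":[0,0,0],"offset":[0,0,0.4],"grip":-1},{"delta_rot":[0,0,0],"offset":[0,0,0.25],"grip":-1},{"delta_rot":[0,0,0],"offset":[0,0,0],"grip":-1}]'
python3 -c "
from h import *
print(readout.sense()['joints'])
go(bed(-5,45,4),RF)"
```

```text
time_s: 17.38
ee_pos: [482.3, 397.0, 81.0]
tcp_rot: [[-0.809, -0.359, 0.465], [-0.31, 0.933, 0.18], [-0.499, 0.001, -0.867]]
contact_force: [1.0, -0.2, -6.9]
width: 37.5
finger_force: 30.0
[-46.59338051  25.60201066  -3.963805   124.13396451  78.01791465
  15.89068467 -12.58301571]
t 17.375 at [482.29 397.02  81.01] F [ 0.95 -0.24 -6.89] w 37.53598970711676
turn [-0.   -0.01 -0.03]
offset now-axes [-0.02 -0.01  0.13] after-turn axes [-0.02 -0.01  0.13]
```

Good pose. Now down slowly to contact.

```bash
python3 -m jog '[{"delta_rot":[0,0,0],"offset":[0,0,0.05],"grip":-1},{"delta_rot":[0,0,0],"offset":[0,0,0.04],"grip":-1},{"delta_rot":[0,0,0],"offset":[0,0,0],"grip":-1}]' | grep -E "ee_pos|contact"
python3 -m jog '[{"delta_rot":[0,0,0],"offset":[0,0,0.04],"grip":-1},{"delta_rot":[0,0,0],"offset":[0,0,0],"grip":-1}]' | grep -E "ee_pos|contact"
python3 -m jog '[{"delta_rot":[0,0,0],"offset":[0,0,0.03],"grip":-1},{"delta_rot":[0,0,0],"offset":[0,0,0],"grip":-1}]' | grep -E "ee_pos|contact|time"
```

```text
ee_pos: [484.6, 398.2, 78.3]
contact_force: [-0.1, -0.0, -6.3]
ee_pos: [485.6, 398.7, 76.8]
contact_force: [-1.9, -1.4, -2.6]
time_s: 18.25
ee_pos: [486.4, 399.0, 76.3]
contact_force: [-6.7, -5.0, 6.6]
```

```bash
python3 -m jog '[{"delta_rot":[0,0,0],"offset":[0,0,-0.02],"grip":0.15},{"delta_rot":[0,0,0],"offset":[0,0,0],"grip":0.15},{"delta_rot":[0,0,0],"offset":[0,0,0],"grip":0.15},{"delta_rot":[0,0,0],"offset":[0,0,-0.2],"grip":0.15},{"delta_rot":[0,0,0],"offset":[0,0,-0.5],"grip":0.15},{"delta_rot":[0,0,0],"offset":[0,0,-0.6],"grip":0.15},{"delta_rot":[0,0,0],"offset":[0.3,0.4,-0.5],"grip":0.15},{"delta_rot":[0,0.5,0],"offset":[0.6,0.5,-0.2],"grip":0.3}]'
python3 - <<'E'
from h import *
p,d=optics.capture("top");c=optics.get_calibration("top");cv2.imwrite("pics/top2.png",p[:,:,::-1])
W=cloud(c,d);A=(W-O)@np.c_[RB[:,0],-RB[:,1],-RB[:,2]]
H=cv2.cvtColor(p,cv2.COLOR_RGB2HSV)
m=(H[...,1]>100)&(H[...,0]>8)&(H[...,0]<25)&(abs(A[...,0])<110)&(abs(A[...,1])<130)&(abs(A[...,2]-13)<12)
Q=A[m];print(m.sum());P=np.linalg.lstsq(np.c_[Q[:,:2],np.ones(len(Q))],Q[:,2],rcond=None)[0];print("plane",P,"ext",Q.min(0),Q.max(0),np.median(Q,0))
go([576,22,150],down(91.2))
E
```

```text
time_s: 19.25
ee_pos: [386.4, 408.7, 141.6]
tcp_rot: [[-0.831, -0.358, 0.425], [-0.317, 0.934, 0.165], [-0.456, 0.003, -0.89]]
contact_force: [-0.1, -0.3, -1.4]
width: 57.6
finger_force: 0.0
825
plane [2.63913090e-03 4.02370531e-02 1.07427738e+01] ext [-94.47494024  24.64992385   1.07724846] [51.02062029 68.35298806 19.04048316] [-20.36790029  42.97741934  12.70701568]
t 19.3 at [381.25 412.28 140.6 ] F [-2.66  1.37 -1.38] w 58.70691465228201
turn [ 4.33  2.95 17.96]
offset now-axes [-0.8  -8.69  0.14] after-turn axes [-7.89  3.73 -0.19]
```

```bash
python3 -m jog '[{"delta_rot":[0,0.9,0],"offset":[0.2,-0.7,-0.1],"grip":0.3},{"delta_rot":[0,0.9,0],"offset":[0.1,-0.9,-0.1],"grip":0.3},{"delta_rot":[0,0.9,0],"offset":[0.1,-0.9,0],"grip":0.3},{"delta_rot":[0,0.9,0],"offset":[0,-0.9,0],"grip":0.3},{"delta_rot":[0,0.5,0],"offset":[0,-0.9,0],"grip":0.3},{"delta_rot":[0,0,1],"offset":[0,-0.9,0],"grip":0.3},{"delta_rot":[0,0,1],"offset":[0,-0.6,0],"grip":0.3},{"delta_rot":[0,0,1],"offset":[0,0,0],"grip":0.3}]'| grep -E "ee_pos|time"
python3 -m jog '[{"delta_rot":[0,0,1],"offset":[0,0,0],"grip":0.3},{"delta_rot":[0,0,1],"offset":[0,0,0],"grip":0.3},{"delta_rot":[0,0,1],"offset":[0,0,0],"grip":0.3},{"delta_rot":[0,0,1],"offset":[0,0,0],"grip":0.3},{"delta_rot":[0,0,1],"offset":[0,0,0],"grip":0.3},{"delta_rot":[0,0,1],"offset":[0,0,0],"grip":0.3},{"delta_rot":[0,0,1],"offset":[0,0,0],"grip":0.3},{"delta_rot":[0,0,1],"offset":[0,0,0],"grip":0.3}]'
python3 -c "
from h import *
go([576,22,120],down(91.2))"
```

```text
time_s: 20.3
ee_pos: [466.3, 137.6, 140.5]
time_s: 21.3
ee_pos: [465.5, 140.9, 140.7]
tcp_rot: [[-0.702, 0.709, 0.072], [0.712, 0.702, 0.022], [-0.035, 0.067, -0.997]]
contact_force: [-0.8, -0.6, 0.0]
width: 59.9
finger_force: 0.0
t 21.3 at [465.46 140.94 140.67] F [-0.82 -0.64  0.04] w 59.918439716806105
turn [0.74 0.08 7.24]
offset now-axes [-3.23 -0.13  0.52] after-turn axes [-2.42  2.16  0.41]
```

```bash
python3 -m jog '[{"delta_rot":[0.7,0.1,0.24],"offset":[0,0,0],"grip":0.3},{"delta_rot":[0,0,1],"offset":[0,0,0],"grip":0.3},{"delta_rot":[0,0,1],"offset":[0,0,0],"grip":0.3},{"delta_rot":[0,0,1],"offset":[0,0,0],"grip":0.3},{"delta_rot":[0,0,1],"offset":[0,0,0],"grip":0.3},{"delta_rot":[0,0,1],"offset":[0,0,0],"grip":0.3},{"delta_rot":[0,0,1],"offset":[0,0,0],"grip":0.3},{"delta_rot":[0,0,1],"offset":[0,0,0],"grip":0.3}]'| grep -E "ee_pos|time"
python3 -m jog '[{"delta_rot":[0,0,0],"offset":[-0.5,0.44,0],"grip":0.3},{"delta_rot":[0,0,0],"offset":[-0.7,0.6,0.1],"grip":0.3},{"delta_rot":[0,0,0],"offset":[-0.7,0.6,0.1],"grip":0.3},{"delta_rot":[0,0,0],"offset":[-0.52,0.52,0.1],"grip":0.3},{"delta_rot":[0,0,0],"offset":[0,0,0.1],"grip":0.3},{"delta_rot":[0,0,0],"offset":[0,0,0],"grip":0.3}]'|grep -E "time"
python3 - <<'E'
from h import *
p,d=optics.capture("top");c=optics.get_calibration("top");W=cloud(c,d);H=cv2.cvtColor(p,cv2.COLOR_RGB2HSV)
np.save("pics/top3.npy",d);cv2.imwrite("pics/top3.png",p[:,:,::-1])
print(readout.sense()['joints'])
go([576,21.5,53.5],down(91.2))
# placed bar: occlusion-free ends by rays onto the plane 13mm above bed
n=-RB[:,2];m=((H[...,1]>100)&(H[...,0]>8)&(H[...,0]<25))
m&=(np.arange(560)[None]<205)&(np.arange(420)[:,None]>205)&(np.arange(420)[:,None]<325)
for k,q in rects(m,60):
    M=c["cam_to_world"];px=k[:,0,:];dd=np.c_[(px[:,0]-c["cx"])/c["fx"],(px[:,1]-c["cy"])/c["fy"],np.ones(len(px))]@M[:3,:3].T;o=M[:3,3]
    X=o+dd*(((O+13*n-o)@n)/(dd@n))[:,None];A=(X-O)@np.c_[RB[:,0],-RB[:,1]]
    print(q,A.min(0),A.max(0))
E
```

```text
time_s: 22.3
ee_pos: [465.5, 140.9, 140.7]
time_s: 23.05
[ -6.53102231  25.87144719   0.92874903 105.96352092   1.12064125
  47.67701881  -4.9986441 ]
t 23.1 at [575.25  23.52 124.04] F [ 0.48  0.21 -0.33] w 59.6774114238543
turn [0.1  0.2  0.04]
offset now-axes [-0.01 -0.    1.41] after-turn axes [-0.04  0.01  1.41]
((121.9000015258789, 277.8000183105469), (53.21841049194336, 16.994117736816406), 63.43495178222656) [-95.33  21.09] [52.33 65.3 ]
```

```bash
python3 -m jog '[{"delta_rot":[0.1,0.2,0],"offset":[-0.04,0,0.4],"grip":0.3},{"delta_rot":[0,0,0],"offset":[0,0,0.5],"grip":0.3},{"delta_rot":[0,0,0],"offset":[0,0,0.35],"grip":0.3},{"delta_rot":[0,0,0],"offset":[0,0,0.13],"grip":0.3},{"delta_rot":[0,0,0],"offset":[0,0,0],"grip":0.3},{"delta_rot":[0,0,0],"offset":[0,0,0],"grip":-1},{"delta_rot":[0,0,0],"offset":[0,0,0],"grip":-1},{"delta_rot":[0,0,0],"offset":[0,0,0],"grip":-1}]'
python3 -m jog '[{"delta_rot":[0,0,0],"offset":[0,0,0],"grip":-1},{"delta_rot":[0,0,0],"offset":[0.15,0,0],"grip":-1},{"delta_rot":[0,0,0],"offset":[0.15,0,0],"grip":-1},{"delta_rot":[0,0,0],"offset":[0.15,0,0],"grip":-1}]'
python3 -m jog '[{"delta_rot":[0,0,0],"offset":[0.15,0,0],"grip":-1}]'|grep -E "ee|force"
python3 -m jog '[{"delta_rot":[0,0,0],"offset":[0,0,0],"grip":-1},{"delta_rot":[0,0,0],"offset":[0,0,0],"grip":-1}]'|grep -E "ee|force"
```

```text
time_s: 24.1
ee_pos: [577.0, 20.0, 56.2]
tcp_rot: [[-0.024, 1.0, 0.002], [1.0, 0.024, -0.0], [-0.0, 0.002, -1.0]]
contact_force: [-0.2, -0.1, 1.2]
width: 37.5
finger_force: 30.0
time_s: 24.6
ee_pos: [576.8, 43.4, 56.1]
tcp_rot: [[-0.024, 1.0, 0.003], [1.0, 0.024, -0.0], [-0.0, 0.003, -1.0]]
contact_force: [0.8, -1.0, 5.6]
width: 37.3
finger_force: 30.0
ee_pos: [576.6, 50.9, 56.1]
contact_force: [0.3, -1.7, 5.7]
finger_force: 30.0
ee_pos: [576.6, 52.1, 56.2]
contact_force: [-0.6, 1.6, 6.0]
finger_force: 30.0
```

```bash
python3 -m jog '[{"delta_rot":[0,0,0],"offset":[0,0,-0.3],"grip":-1},{"delta_rot":[0,0,0],"offset":[0,0,-0.8],"grip":-1},{"delta_rot":[0,0,-0.5],"offset":[0,0,-0.8],"grip":-1},{"delta_rot":[0,0,-1],"offset":[0,0,-0.4],"grip":-1},{"delta_rot":[0,0,-1],"offset":[0,0,0],"grip":-1},{"delta_rot":[0,0,-1],"offset":[0,0,0],"grip":-1},{"delta_rot":[0,0,-1],"offset":[0,0,0],"grip":-1},{"delta_rot":[0,0,-1],"offset":[0,0,0],"grip":-1}]' | grep -E "ee_pos|contact"
python3 -m jog '[{"delta_rot":[0,0,-1],"offset":[0,0,0],"grip":-1},{"delta_rot":[0,0,-1],"offset":[0,0,0],"grip":-1},{"delta_rot":[0,0,-1],"offset":[0,0,0],"grip":-1},{"delta_rot":[0,0,-1],"offset":[0,0,0],"grip":-1},{"delta_rot":[0,0,-1],"offset":[0,0,0],"grip":-1},{"delta_rot":[0,0,-1],"offset":[0,0,0],"grip":-1},{"delta_rot":[0,0,-1],"offset":[0,0,0],"grip":-1},{"delta_rot":[0,0,-1],"offset":[0,0,0],"grip":-1}]' | grep -E "ee_pos|contact"
python3 -m jog '[{"delta_rot":[0,0,-1],"offset":[0,0,0],"grip":-1},{"delta_rot":[0,0,-1],"offset":[0,0,0],"grip":-1},{"delta_rot":[0,0,-1],"offset":[0,0,0],"grip":-1},{"delta_rot":[0,0,-1],"offset":[0,0,0],"grip":-1},{"delta_rot":[0,0,-0.8],"offset":[0,0,0],"grip":-1}]'
python3 -c "
from h import *
print(readout.sense()['joints'])
p=bed(-130,-42,100);p[2]=145;print(p)
go(p,down(201.2))"
```

```text
ee_pos: [574.0, 50.2, 169.6]
contact_force: [-0.6, -0.7, -6.5]
ee_pos: [574.0, 50.1, 169.5]
contact_force: [0.4, -0.9, -6.5]
time_s: 27.6
ee_pos: [574.0, 49.9, 169.5]
tcp_rot: [[-0.931, -0.364, -0.002], [-0.364, 0.931, -0.001], [0.002, -0.0, -1.0]]
contact_force: [-0.3, 0.3, -6.9]
width: 37.3
finger_force: 30.0
[  9.8036727   24.57080037 -22.18681254 102.75789658  11.09765388
  54.93445877  94.36235995]
[372.20794935 260.54828348 145.        ]
t 27.6 at [574.04  49.94 169.54] F [-0.3   0.31 -6.91] w 37.32034545748942
turn [-0.   -0.02  0.03]
offset now-axes [2.22 5.39 0.5 ] after-turn axes [2.24 5.39 0.49]
```

```bash
python3 -m jog '[{"delta_rot":[0,0,0],"offset":[0.5,0.5,0],"grip":-1},{"delta_rot":[0,0,0],"offset":[0.5,0.8,0],"grip":-1},{"delta_rot":[0,0,0],"offset":[0.4,0.9,0.1],"grip":-1},{"delta_rot":[0,0,0],"offset":[0.4,0.9,0.1],"grip":-1},{"delta_rot":[0,0,0],"offset":[0.3,0.9,0.1],"grip":-1},{"delta_rot":[0,0,0],"offset":[0.1,0.9,0.1],"grip":-1},{"delta_rot":[0,0,0],"offset":[0,0.5,0.1],"grip":-1},{"delta_rot":[0,0,0],"offset":[0,0,0],"grip":-1}]' | grep -E "ee_pos|contact"
python3 -m jog '[{"delta_rot":[0,-0.7,0],"offset":[-0.3,0,0],"grip":-1},{"delta_rot":[0,-0.7,0],"offset":[-0.3,0,0],"grip":-1},{"delta_rot":[0,-0.7,0],"offset":[-0.3,0,0.1],"grip":-1},{"delta_rot":[0,-0.7,0],"offset":[-0.3,0,0.1],"grip":-1},{"delta_rot":[0,-0.7,0],"offset":[-0.3,0,0.1],"grip":-1},{"delta_rot":[0,-0.7,0],"offset":[-0.3,0,0.1],"grip":-1},{"delta_rot":[0,-0.8,0],"offset":[-0.3,0,0.1],"grip":-1},{"delta_rot":[0,0,0],"offset":[0,0,0],"grip":-1}]'
python3 -c "
from h import *
print(readout.sense()['joints'])
go(bed(0,-42,40),RF)"
```

```text
ee_pos: [373.2, 263.7, 144.7]
contact_force: [0.3, -0.7, -6.7]
time_s: 29.6
ee_pos: [474.8, 298.4, 142.8]
tcp_rot: [[-0.811, -0.361, 0.46], [-0.317, 0.933, 0.172], [-0.491, -0.006, -0.871]]
contact_force: [-1.6, -0.7, -7.0]
width: 37.6
finger_force: 30.0
[-32.49216766  12.8207809   -9.78225131 131.19429136  56.55321529
  14.7787779   17.13717643]
t 29.6 at [474.79 298.41 142.76] F [-1.6  -0.67 -7.02] w 37.57635183135302
turn [-0.06 -0.1   0.02]
offset now-axes [-0.25  0.04  0.9 ] after-turn axes [-0.24  0.04  0.91]
```

```bash
python3 -m jog '[{"delta_rot":[-0.06,-0.1,0],"offset":[-0.25,0.04,0.3],"grip":-1},{"delta_rot":[0,0,0],"offset":[0,0,0.4],"grip":-1},{"delta_rot":[0,0,0],"offset":[0,0,0.4],"grip":-1},{"delta_rot":[0,0,0],"offset":[0,0,0.25],"grip":-1},{"delta_rot":[0,0,0],"offset":[0,0,0.1],"grip":-1},{"delta_rot":[0,0,0],"offset":[0,0,0],"grip":-1}]'
python3 -c "
from h import *
print(readout.sense()['joints'])
go(bed(0,-42,6),RF)"
```

```text
time_s: 30.35
ee_pos: [519.5, 318.0, 86.8]
tcp_rot: [[-0.807, -0.361, 0.467], [-0.311, 0.933, 0.183], [-0.501, 0.002, -0.865]]
contact_force: [0.0, 0.8, -7.2]
width: 37.4
finger_force: 30.0
[-32.87286203  23.33854122  -7.3323776  127.27032538  87.65481918
  11.56767318 -12.33291729]
t 30.35 at [519.49 317.98  86.77] F [ 0.02  0.83 -7.19] w 37.443086428159354
turn [ 0.02  0.01 -0.01]
offset now-axes [ 0.04 -0.01  0.13] after-turn axes [ 0.04 -0.01  0.13]
```

```bash
python3 -m jog '[{"delta_rot":[0,0,0],"offset":[0.02,0,0.05],"grip":-1},{"delta_rot":[0,0,0],"offset":[0.02,0,0.05],"grip":-1},{"delta_rot":[0,0,0],"offset":[0,0,0],"grip":-1}]' | grep -E "ee_pos|contact"
python3 -m jog '[{"delta_rot":[0,0,0],"offset":[0,0,0.03],"grip":-1},{"delta_rot":[0,0,0],"offset":[0,0,0],"grip":-1}]' | grep -E "ee_pos|contact"
python3 -c "
from h import *
print(readout.sense()['joints'])
go(bed(0,-42,6),RF)"
```

```text
ee_pos: [519.9, 319.3, 82.1]
contact_force: [0.4, 0.5, -7.8]
ee_pos: [520.7, 319.7, 81.4]
contact_force: [-3.7, -2.6, -0.2]
[-32.99349811  24.13704419  -7.26040665 127.22817652  92.19979157
  11.5886581  -16.84030673]
t 30.975 at [520.66 319.73  81.41] F [-3.72 -2.63 -0.16] w 37.71041047839518
turn [ 0.03  0.04 -0.  ]
offset now-axes [ 0.02 -0.03  0.02] after-turn axes [ 0.02 -0.03  0.02]
```

```bash
python3 -m jog '[{"delta_rot":[0,0,0],"offset":[0,0,0.01],"grip":-1},{"delta_rot":[0,0,0],"offset":[0,0,0],"grip":-0.1},{"delta_rot":[0,0,0],"offset":[0,0,0],"grip":0.1},{"delta_rot":[0,0,0],"offset":[0,0,0],"grip":0.1},{"delta_rot":[0,0,0],"offset":[0,0,-0.2],"grip":0.1},{"delta_rot":[0,0,0],"offset":[0,0,-0.5],"grip":0.1},{"delta_rot":[0,0,0],"offset":[0,0,-0.6],"grip":0.1},{"delta_rot":[0,0.5,0],"offset":[0.5,-0.5,-0.2],"grip":0.3}]'| grep -E "ee_pos|contact"
python3 -m jog '[{"delta_rot":[0,0.9,0],"offset":[0.6,-0.9,0],"grip":0.3},{"delta_rot":[0,0.9,0],"offset":[0.3,-0.9,0],"grip":0.3},{"delta_rot":[0,0.9,0],"offset":[0.3,-0.9,0],"grip":0.3},{"delta_rot":[0,0.9,0],"offset":[0.3,-0.9,0],"grip":0.3},{"delta_rot":[0,0.5,0],"offset":[0.3,-0.5,-0.2],"grip":0.3},{"delta_rot":[0,0,0],"offset":[0,0,0],"grip":0.3}]'
python3 - <<'E'
from h import *
p,d=optics.capture("side");cv2.imwrite("pics/s3.png",cv2.resize(p[90:270,120:300,::-1],None,fx=3.2,fy=3.2))
p,d=optics.capture("top");c=optics.get_calibration("top");H=cv2.cvtColor(p,cv2.COLOR_RGB2HSV)
cv2.imwrite("pics/top4.png",p[:,:,::-1])
go([664.2,14.2,120],down(89.2))
n=-RB[:,2];m=((H[...,1]>100)&(H[...,0]>8)&(H[...,0]<25))
m&=(np.arange(560)[None]<205)&(np.arange(420)[:,None]>205)&(np.arange(420)[:,None]<325)
for k,q in rects(m,40):
    M=c["cam_to_world"];px=k[:,0,:];dd=np.c_[(px[:,0]-c["cx"])/c["fx"],(px[:,1]-c["cy"])/c["fy"],np.ones(len(px))]@M[:3,:3].T;o=M[:3,3]
    X=o+dd*(((O+13*n-o)@n)/(dd@n))[:,None];A=(X-O)@np.c_[RB[:,0],-RB[:,1]]
    print(q,A.min(0),A.max(0))
E
```

```text
ee_pos: [475.0, 277.7, 135.2]
contact_force: [0.2, -0.6, -0.6]
time_s: 32.72
ee_pos: [474.5, 71.3, 117.7]
tcp_rot: [[-0.931, -0.354, 0.087], [-0.353, 0.935, 0.025], [-0.09, -0.008, -0.996]]
contact_force: [-0.1, 0.0, -0.9]
width: 59.8
finger_force: 0.0
t 32.825 at [473.34  74.09 117.41] F [ 0.56  0.39 -0.67] w 59.742744947097606
turn [ 0.8   0.64 18.62]
offset now-axes [-3.12 -2.49  0.25] after-turn axes [-1.14  3.83 -0.05]
((121.63005828857422, 277.16748046875), (54.83185577392578, 17.220935821533203), 62.1759033203125) [-95.04  21.23] [54.36 65.3 ]
((153.63784790039062, 265.9538269042969), (53.117740631103516, 16.55196189880371), 64.35899353027344) [-95.42 -64.2 ] [ 53.11 -21.81]
```

View pics/s3.png

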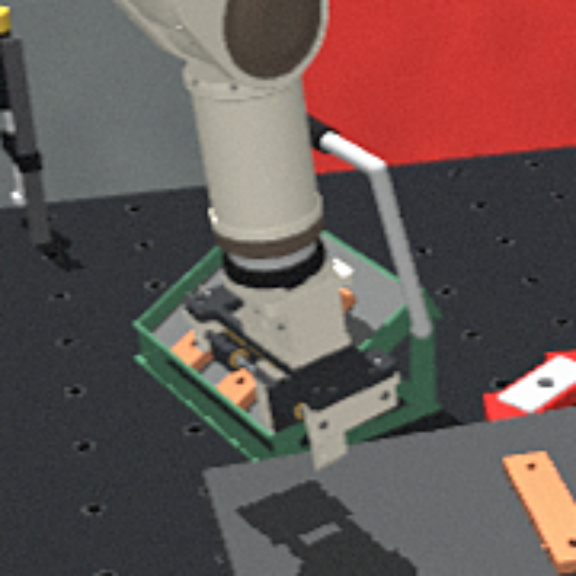

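Both bars lie along the slope side by side, with lower ends at about (185,350) and (237,390) in the crop, at the lower lip. On to the far bar.

```bash
python3 -m jog '[{"delta_rot":[0,0.9,0],"offset":[0,0,-0.4],"grip":0.3},{"delta_rot":[0,0,1],"offset":[0,0,0],"grip":0.3},{"delta_rot":[0,0,1],"offset":[0,0,0],"grip":0.3},{"delta_rot":[0,0,1],"offset":[0,0,0],"grip":0.3},{"delta_rot":[0,0,1],"offset":[0,0,0],"grip":0.3},{"delta_rot":[0,0,1],"offset":[0,0,0],"grip":0.3},{"delta_rot":[0,0,1],"offset":[0,0,0],"grip":0.3},{"delta_rot":[0,0,1],"offset":[0,0,0],"grip":0.3}]'| grep -E "ee_pos"
python3 -m jog '[{"delta_rot":[0,0,1],"offset":[0,0,0],"grip":0.3},{"delta_rot":[0,0,1],"offset":[0,0,0],"grip":0.3},{"delta_rot":[0,0,1],"offset":[0,0,0],"grip":0.3},{"delta_rot":[0,0,1],"offset":[0,0,0],"grip":0.3},{"delta_rot":[0,0,1],"offset":[0,0,0],"grip":0.3},{"delta_rot":[0,0,1],"offset":[0,0,0],"grip":0.3},{"delta_rot":[0,0,1],"offset":[0,0,0],"grip":0.3},{"delta_rot":[0,0,1],"offset":[0,0,0],"grip":0.3}]'| grep -E "ee_pos"
python3 -m jog '[{"delta_rot":[0,0,1],"offset":[0,0,0],"grip":0.3},{"delta_rot":[0,0,1],"offset":[0,0,0],"grip":0.3},{"delta_rot":[0,0,0.7],"offset":[0,0,0],"grip":0.3},{"delta_rot":[0,0,0],"offset":[-0.2,0.7,0],"grip":0.3},{"delta_rot":[0,0,0],"offset":[-0.3,0.9,0],"grip":0.3},{"delta_rot":[0,0,0],"offset":[-0.3,0.9,0],"grip":0.3},{"delta_rot":[0,0,0],"offset":[-0.2,0.9,0],"grip":0.3},{"delta_rot":[0,0,0],"offset":[0,0,0],"grip":0.3}]'
python3 - <<'E'
from h import *
go([664.2,14.2,56],down(89.2))
p,d=optics.capture("top");c=optics.get_calibration("top");H=cv2.cvtColor(p,cv2.COLOR_RGB2HSV);W=cloud(c,d)
A=(W-O)@np.c_[RB[:,0],-RB[:,1],-RB[:,2]]
m=(H[...,1]>100)&(H[...,0]>8)&(H[...,0]<25)&(abs(A[...,0])<92)&(abs(A[...,1])<115)
for sgn in(1,-1):
    q=cv2.erode((m&(sgn*A[...,1]>0)).astype(np.uint8),np.ones((3,3)))>0
    Q=A[q&(d>0)];P=np.linalg.lstsq(np.c_[Q[:,:2],np.ones(len(Q))],Q[:,2],rcond=None)[0];print(len(Q),"slopes",P[:2],"med",np.median(Q,0))
E
```

```text
ee_pos: [470.8, 75.1, 137.1]
ee_pos: [470.8, 75.1, 137.1]
time_s: 35.83
ee_pos: [647.4, 38.9, 136.4]
tcp_rot: [[-0.085, 0.996, -0.0], [0.996, 0.085, -0.008], [-0.008, -0.001, -1.0]]
contact_force: [-0.7, 0.9, -0.5]
width: 59.8
finger_force: 0.0
t 35.825 at [647.39  38.86 136.38] F [-0.68  0.89 -0.5 ] w 59.819863965744574
turn [-0.    0.08  0.95]
offset now-axes [-0.51  0.29  1.61] after-turn axes [-0.49  0.34  1.61]
625 slopes [ 0.   -0.01] med [-19.78  43.06  13.1 ]
647 slopes [ 0.   -0.02] med [-18.12 -42.75  13.27]
```

```bash
python3 -m jog '[{"delta_rot":[0,0.08,0.95],"offset":[0,0,0.1],"grip":0.3},{"delta_rot":[0,0,0],"offset":[-0.49,0.34,0.3],"grip":0.3},{"delta_rot":[0,0,0],"offset":[0,0,0.5],"grip":0.3},{"delta_rot":[0,0,0],"offset":[0,0,0.5],"grip":0.3},{"delta_rot":[0,0,0],"offset":[0,0,0.22],"grip":0.3},{"delta_rot":[0,0,0],"offset":[0,0,0],"grip":0.3}]'
python3 -c "
from h import *
go([664.2,14.2,55],down(89.2))"
```

```text
time_s: 36.62
ee_pos: [660.1, 14.0, 55.6]
tcp_rot: [[0.014, 1.0, -0.004], [1.0, -0.014, 0.0], [0.0, -0.004, -1.0]]
contact_force: [-0.2, 0.5, 0.7]
width: 59.9
finger_force: 0.0
t 36.625 at [660.05  13.98  55.55] F [-0.21  0.46  0.66] w 59.94302255482235
turn [-0.04 -0.    0.  ]
offset now-axes [0.01 0.08 0.01] after-turn axes [0.01 0.08 0.01]
```

```bash
python3 -m jog '[{"delta_rot":[0,0,0],"offset":[0,0.08,0],"grip":0.3},{"delta_rot":[0,0,0],"offset":[0,0,0],"grip":-1},{"delta_rot":[0,0,0],"offset":[0,0,0],"grip":-1},{"delta_rot":[0,0,0],"offset":[0,0,0],"grip":-1},{"delta_rot":[0,0,0],"offset":[0,0,0],"grip":-1}]'|grep -E "ee|force|width"
python3 -m jog '[{"delta_rot":[0,0,0],"offset":[0.15,0,0],"grip":-1},{"delta_rot":[0,0,0],"offset":[0.15,0,0],"grip":-1},{"delta_rot":[0,0,0],"offset":[0.15,0,0],"grip":-1}]'|grep -E "ee|force"
python3 -m jog '[{"delta_rot":[0,0,0],"offset":[0.15,0,0],"grip":-1}]'|grep -E "ee|force"
python3 -m jog '[{"delta_rot":[0,0,0],"offset":[0,0,0],"grip":-1}]'|grep -E "time|ee|force"
```

```text
ee_pos: [665.0, 12.7, 56.5]
contact_force: [-2.7, -0.6, 5.1]
width: 37.4
finger_force: 30.0
ee_pos: [666.3, 35.7, 56.5]
contact_force: [0.1, -3.6, 3.7]
finger_force: 30.0
ee_pos: [666.3, 43.3, 56.5]
contact_force: [0.7, -3.6, 4.5]
finger_force: 30.0
time_s: 37.88
ee_pos: [666.2, 45.2, 56.5]
contact_force: [-0.1, 1.9, 3.8]
finger_force: 30.0
```

```bash
python3 -m jog '[{"delta_rot":[0,0,0],"offset":[-0.15,0,0],"grip":-1},{"delta_rot":[0,0,0],"offset":[-0.15,0,0],"grip":-1},{"delta_rot":[0,0,0],"offset":[-0.15,0,0],"grip":-1}]'|grep -E "ee|contact"
python3 -m jog '[{"delta_rot":[0,0,0],"offset":[-0.15,0,0],"grip":-1}]'|grep -E "ee|contact"
python3 -m jog '[{"delta_rot":[0,0,0],"offset":[-0.15,0,0],"grip":-1}]'|grep -E "ee|contact"
python3 -m jog '[{"delta_rot":[0,0,0],"offset":[0,0,-0.3],"grip":-1},{"delta_rot":[0,0,0],"offset":[0,0,-0.3],"grip":-1},{"delta_rot":[0,0,0],"offset":[0,0,0],"grip":-1}]'|grep -E "time|ee|contact"
```

```text
ee_pos: [665.7, 20.4, 56.4]
contact_force: [0.8, 2.7, 4.6]
ee_pos: [665.6, 12.8, 56.4]
contact_force: [-0.1, 3.2, 5.0]
ee_pos: [665.5, 5.3, 56.4]
contact_force: [0.4, 3.8, 4.8]
time_s: 38.88
ee_pos: [666.4, 5.2, 87.5]
contact_force: [0.2, -1.2, -7.9]
```

```bash
python3 -m jog '[{"delta_rot":[0,0,1],"offset":[0,0,-0.7],"grip":-1},{"delta_rot":[0,0,1],"offset":[0,0,-0.6],"grip":-1},{"delta_rot":[0,0,0],"offset":[0,0,0],"grip":-1}]'|grep -E "time|ee|contact"
python3 -c "
from h import *
go([494,-371,130],down(77))"
```

```text
time_s: 39.25
ee_pos: [667.7, 5.7, 153.7]
contact_force: [0.1, 0.5, -7.2]
t 39.25 at [667.69   5.68 153.72] F [ 0.06  0.48 -7.2 ] w 37.59759293925756
turn [ 0.03 -0.01  0.03]
offset now-axes [-8.12 -1.72  0.46] after-turn axes [-8.12 -1.69  0.47]
```

```bash
python3 -m jog '[{"delta_rot":[0,0,0],"offset":[-0.6,-0.1,0],"grip":-1},{"delta_rot":[0,0,0],"offset":[-0.9,-0.2,0],"grip":-1},{"delta_rot":[0,0,0],"offset":[-0.95,-0.2,0],"grip":-1},{"delta_rot":[0,0,0],"offset":[-0.95,-0.2,0],"grip":-1},{"delta_rot":[0,0,0],"offset":[-0.95,-0.2,0],"grip":-1},{"delta_rot":[0,0,0],"offset":[-0.95,-0.2,0],"grip":-1},{"delta_rot":[0,0,0],"offset":[-0.95,-0.2,0],"grip":-1},{"delta_rot":[0,0,0],"offset":[-0.95,-0.2,0],"grip":-1}]'|grep -E "ee"
python3 -m jog '[{"delta_rot":[0,0,0],"offset":[-0.6,-0.2,0.2],"grip":-1},{"delta_rot":[0,0,0],"offset":[-0.3,0,0.2],"grip":-1},{"delta_rot":[0,0,0],"offset":[0,0,0],"grip":-1}]'|grep -E "time|ee|contact"
python3 - <<'E'
from h import *
print(readout.sense()['joints'])
go([494,-371,25],down(77))
p,d=optics.capture("top");cv2.imwrite("pics/tray.png",cv2.resize(p[190:350,330:490,::-1],None,fx=3,fy=3))
E
```

```text
ee_pos: [510.2, -329.5, 149.2]
time_s: 40.62
ee_pos: [490.9, -370.3, 129.1]
contact_force: [0.5, 0.5, -7.2]
[36.80401318 29.52703825 -3.07153749 99.08494139  1.99860448 51.77662942
 19.9805318 ]
t 40.625 at [ 490.92 -370.29  129.07] F [ 0.52  0.51 -7.21] w 37.62555410031563
turn [-0.06 -0.01  0.02]
offset now-axes [-0.    0.08  2.08] after-turn axes [0.   0.06 2.08]
```

View pics/tray.png

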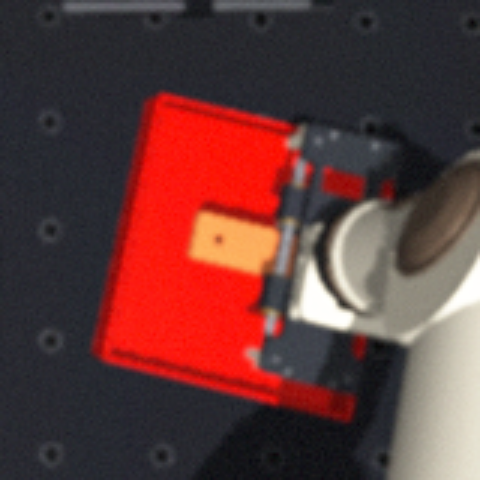

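The bar (left end at (190,235) in the crop) is parallel to the tray walls and well inside them. Lower it.

```bash
python3 -m jog '[{"delta_rot":[-0.05,0,0],"offset":[0,0.06,0.4],"grip":-1},{"delta_rot":[0,0,0],"offset":[0,0,0.6],"grip":-1},{"delta_rot":[0,0,0],"offset":[0,0,0.6],"grip":-1},{"delta_rot":[0,0,0],"offset":[0,0,0.4],"grip":-1},{"delta_rot":[0,0,0],"offset":[0,0,0.1],"grip":-1},{"delta_rot":[0,0,0],"offset":[0,0,0.08],"grip":-1},{"delta_rot":[0,0,0],"offset":[0,0,0],"grip":-1}]'|grep -E "time|ee|contact"
python3 -m jog '[{"delta_rot":[0,0,0],"offset":[0,0,0.05],"grip":-1},{"delta_rot":[0,0,0],"offset":[0,0,0.03],"grip":-1},{"delta_rot":[0,0,0],"offset":[0,0,0],"grip":-1}]'|grep -E "time|ee|contact"
python3 -m jog '[{"delta_rot":[0,0,0],"offset":[0,0,0.03],"grip":-1},{"delta_rot":[0,0,0],"offset":[0,0,0],"grip":-1}]'|grep -E "time|ee|contact"
```

```text
time_s: 41.55
ee_pos: [496.2, -371.7, 23.3]
contact_force: [-0.4, -0.6, -6.5]
time_s: 41.92
ee_pos: [495.4, -371.4, 18.5]
contact_force: [0.7, -0.3, -8.0]
time_s: 42.18
ee_pos: [495.4, -371.3, 16.8]
contact_force: [0.8, 0.4, -6.7]
```

```bash
python3 -m jog '[{"delta_rot":[0,0,0],"offset":[0,0,0.05],"grip":-1},{"delta_rot":[0,0,0],"offset":[0,0,0.04],"grip":-1},{"delta_rot":[0,0,0],"offset":[0,0,0],"grip":-1}]'|grep -E "time|ee|contact"
python3 -m jog '[{"delta_rot":[0,0,0],"offset":[0,0,0.03],"grip":-1},{"delta_rot":[0,0,0],"offset":[0,0,0],"grip":-1}]'|grep -E "time|ee|contact"
python3 -m jog '[{"delta_rot":[0,0,0],"offset":[0,0,0.02],"grip":-1},{"delta_rot":[0,0,0],"offset":[0,0,0],"grip":-1}]'|grep -E "time|ee|contact"
```

```text
time_s: 42.55
ee_pos: [495.2, -371.2, 12.1]
contact_force: [-0.9, 0.1, -6.9]
time_s: 42.8
ee_pos: [495.4, -371.3, 10.8]
contact_force: [-0.4, 0.7, -8.1]
time_s: 43.05
ee_pos: [495.6, -371.4, 10.5]
contact_force: [-1.7, 2.0, -0.5]
```

Contact at the expected height. Release, retreat and check.

```bash
python3 -m jog '[{"delta_rot":[0,0,0],"offset":[0,0,0.01],"grip":-1},{"delta_rot":[0,0,0],"offset":[0,0,0],"grip":-0.1},{"delta_rot":[0,0,0],"offset":[0,0,0],"grip":0.15},{"delta_rot":[0,0,0],"offset":[0,0,0],"grip":0.15},{"delta_rot":[0,0,0],"offset":[0,0,-0.3],"grip":0.15},{"delta_rot":[0,0,0],"offset":[0,0,-0.7],"grip":0.15},{"delta_rot":[0,0,0],"offset":[0,0,-0.9],"grip":0.15},{"delta_rot":[0,0,0],"offset":[0,0,-0.9],"grip":0.15}]'|grep -E "time|ee|contact"
python3 -m jog '[{"delta_rot":[0,0,0],"offset":[0.7,0,-0.5],"grip":0.15},{"delta_rot":[0,0,0],"offset":[0.9,0,0],"grip":0.15},{"delta_rot":[0,0,0],"offset":[0.9,0,0],"grip":0.15},{"delta_rot":[0,0,0],"offset":[0.9,0,0],"grip":0.15},{"delta_rot":[0,0,0],"offset":[0.9,0,0],"grip":0.15},{"delta_rot":[0,0,0],"offset":[0,0,0],"grip":0.15}]'|grep -E "time|ee|contact"
python3 - <<'E'
from h import *
p,d=optics.capture("top");cv2.imwrite("pics/final.png",p[:,:,::-1]);c=optics.get_calibration("top");H=cv2.cvtColor(p,cv2.COLOR_RGB2HSV);W=cloud(c,d)
np.set_printoptions(precision=2,suppress=True)
m=((H[...,1]>100)&(H[...,0]>8)&(H[...,0]<25)).astype(np.uint8);m[:200]=0
for k,q in rects(m,100):
    M=cv2.erode(cv2.drawContours(np.zeros_like(m),[k],-1,1,-1),np.ones((3,3)))>0;Q=W[M&(d>0)]
    print(q[0],Q.mean(0),"slopes",np.linalg.lstsq(np.c_[Q[:,:2],np.ones(len(Q))],Q[:,2],rcond=None)[0][:2])
E
```

```text
time_s: 44.05
ee_pos: [495.3, -371.3, 151.8]
contact_force: [0.4, -0.7, 0.1]
time_s: 44.8
ee_pos: [544.6, -156.3, 175.7]
contact_force: [-0.2, -0.4, 0.4]
(425.6261901855469, 276.5885314941406) [ 487.78 -414.08   16.99] slopes [0.01 0.01]
(121.7709732055664, 277.3292236328125) [470.59 390.03  76.2 ] slopes [0.54 0.22]
(153.7000274658203, 265.9000244140625) [501.79 310.06  76.43] slopes [0.55 0.19]
```

View pics/final.png

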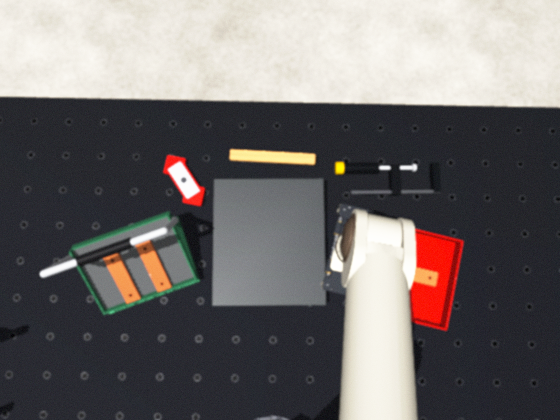

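The picture shows two bars side by side on the bed at (122,277) and (154,266), and one flat in the tray with its right end at (437,278). The bystanders have not moved.

```bash
python3 -c "
from workcell import r
print(r.finish_job())"
```

```text
the job is handed in; nothing more can be done
None
```

The job is handed in at about 45 s of the allowed 72 s; the near and mid bars (drag about 1–1.7 N, judged polished) lie flat side by side on the carrier bed, the far bar (about 3–4 N, judged rough, though less than a friction of 0.7 should give) lies flat in the red tray, and the magnet, brush and clamp did not move.

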